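Clamp the nose-cone block to its bench base

ROBOT

A 6-joint arm with a two-finger parallel gripper is mounted at the origin on the work surface; the furniture and walls round the work are solid. World frame = base frame: x ahead of the robot, y to its left, z up, the work surface at z = 0. Lengths are in m, angles in rad, forces in N, time in s.
With the tool pointing down it reaches from about 0.35 to 0.875 m from the base axis. Payload 4.2 kg.
Tool frame: the origin (TCP) lies midway between the tips of the shut fingers; the grasp point (between the pads) lies arm.tcp_to_grasp behind it (arm.tcp_to_grasp is the distance from the TCP to the grasp point, in m); z points along the fingers, y is the line along which they close (so a half turn about z gives the same grasp; the last joint's range is limited). The gripper opens to 87 mm and grips with 3 to 60 N. Pads are 19 mm wide; open, the fingers measure 117 mm over their backs; the gripper's body (75 mm by 190 mm) begins 51 mm behind the grasp point.
Start: joints at [1.443, 0.385, 0.008, 0, -1.194, -0.259], TCP at [0.236, 0.579, 0.191] pointing down, gripper open.
Joint ranges: [-3.14, 3.14], [-1.21, 2.06], [-1.07, 1.41], [-3.16, 2.05], [-2.99, -0.16], [-3.1, 3.1]. Speed limits (rad/s): [2.79, 2.79, 3.14, 3.14, 3.14, 3.14].

INTERFACE

Orientations are given as a unit quaternion [x, y, z, w].
In Python, from workcell import arm gives the robot as it stands. The module is installed in compiled form; this text tells all that it offers.
- The arm moves only by the tool apply_moves, never from a script. Its argument "moves" is a list that holds one entry, the list of rows, each a list of 6 numbers: the shift along the world's x, y, z each as a share of 50 mm, from -1 to 1, then the turn, a rotation vector about the world's x, y, z each as a share of 8 degrees, from -1 to 1. In form: [[[dx, dy, dz, ax, ay, az], ...]]. A call has 1 to 8 rows; each row shifts and turns the commanded pose from where the row before left it; what a row does not reach is not made up. A row lasts 1/10 s, in which the tool goes at most 50 mm and 8.59 degrees, less where a joint would pass 70% of its speed; a pose out of reach is approached as far as the arm can. A call with a number of a shift or a turn outside -1 to 1 is refused whole. A call with a gripper value outside its range is refused whole. "claw" is the opening, from 0 (shut) to 1 (fully open), set as the call begins (left out, the last holds). The fingers move at their own pace and stop on an object; "squeeze" is the grip in N (left out, the last holds). Time passes only in rows, so rows that do not move let the fingers close. It gives the time, the measured TCP pose, the force, the opening and the grip force at its end, in the units of the state.
- arm.state(): the state, without advancing time (a new reading comes with each control period).
- arm.capture(name): name is "scene" or "top" or "wrist"; returns a dict with "image" (400x640x3 uint8, red, green, blue), "range_z" (400x640 float32, m along the optical axis (not along the pixel's ray), 0 where there is no reading), "vertical_fov" (degrees; the focal length in pixels is half the picture's height over the tangent of half this angle, whatever the lens; pixels are square), "cx", "cy" (the principal point, pixels), "camera_from_world" (4x4, takes a point from world to camera coordinates); the wrist camera has in their place "T_tool_cam" (4x4, takes a point from camera to tool coordinates, whose origin is the TCP and whose axes are the flange's). Camera axes: x right, y down, z forward; pixel columns grow to the right and rows downward; lengths in m; the calibration is good to about 2 mm. The wrist camera is an equidistant fisheye: a pixel r from the principal point sees the ray r / f radians off the axis. A picture is of the moment at which its call begins: read the wrist's pose just before it.
- arm.hand_in(): hands the job in; it is judged then, once.
The state is a dict: "time_s": time; "qpos": joint angles; "joint_vel": joint speeds; "joint_torque": joint torques, N m; "ee_pos": TCP position; "eef_rot": TCP orientation; "force": force on the tool from outside, world axes, zero at the start; "wrist_torque": the same for the moment, N m; "gripper_width": finger opening in m; "finger_force": force on a finger pad.
Only numpy, scipy, OpenCV 4.12 (cv2) and the standard library are available. Lean on these libraries where they do the work, as an engineer would, in place of code of your own. Each camera call takes 0.05 s, during which the arm holds its last target. There are 200 camera calls.

TASK

Fasten the steel nose-cone block in its clamp base without gripping anything: with the outside of the shut fingers push the strap's blue upright tab so that the strap swings over the block, fully home against the grey bracket, and only then push the red cam lever fully down. Do not lift the block or push it out of its seat, leave the things standing round the clamp where they are, and finish clear of everything.

Things in the scene. Friction and masses are not known exactly. Their poses are not given: they have to be found in the camera images.
- clamp_base: aluminium clamp base fixed to the bench, plate 130 x 215 x 6 mm; origin on the bench surface under the strap's middle line when home; its +y axis points to the strap's pivot post, -y to the grey bracket with the cam lever, -x to the side to which the nose cone points, z up. The grey bracket is a plate 8 mm thick (its face at x = -12.5 mm, y from -106 to -70 mm) that reaches 106 mm high; it carries the lever
- strap_pivot (a point): point on the vertical pivot axis of the steel strap (height of the strap's top face), at (0, 62, 78) mm in the clamp_base frame
- swing_strap (a joint): swing of the steel strap (24 mm wide, 8 mm thick, reaching 150 mm from the pivot, top face about 76 mm above the bench), rad. At 0 it points along the base's +x; growing values turn it clockwise seen from above; at 1.57 it points along the base's -y, straight over the block and home against the bracket (a hard stop). Stiff hinge (0.1 N m), it stays where it is left. It starts between -0.35 and 0.3
- strap_tab (a point): centre of the blue upright tab on the strap: a blade along the strap's middle line, 50 mm long (45 to 95 mm from the pivot axis), 6 mm thick, rising 40 mm above the strap's top face, its top about 116 mm above the bench. Push it on its broad side, from the base's +y side at the start and from the +x side at the end; x axis along the strap away from the pivot, z up
- lever_pivot (a point): point on the lever's pivot axis (parallel to the base's x axis), at (0, -88, 92) mm in the clamp_base frame
- cam_lever (a joint): angle of the cam lever, rad: 0 would be upright, 1.5 is fully down (a hard stop, the lever then level, pointing along the base's -y away from the block). Stiff (0.25 N m, about 4 to 5 N at the paddle), it stays where it is left. It starts between 0.45 and 0.8. On its way down it draws the strap down by 4 mm per rad, so that the pad grips the block
- lever_paddle (a point): centre of the lever's red paddle, 26 mm wide (along the base's x), 12 mm thick, 40 mm long, its centre 55 mm from the lever's pivot axis; z axis along the lever towards its free end, y axis out of the face that is pushed
- pressure_pad: black rubber pad of 24 mm diameter under the strap, 62 mm from the pivot; origin at the middle of its upper face, on the strap's underside. It rests on the block's top only when the strap is home and the lever fully down
- cone_block: loose steel block 72 x 52 x 50 mm with a soft nose cone pointing along its -x, seated on the clamp base between low black ribs; origin on its underside, 24 mm from the cone-side face; its top is 56 mm above the bench
- dropper: brown dropper bottle with black teat, 33 mm diameter, 102 mm tall, standing near the clamp; origin at the centre of its underside
- vial: small vial with green cap, 22 mm diameter, 47 mm tall, standing near the clamp; origin at the centre of its underside
- spare_cone: spare white nose cone with blue band, 43 mm diameter, 63 mm tall, standing near the clamp; origin at the centre of its underside
Not all that is in view belongs to the job. Leave any pink look-alike of the cone_block alone.

How it is judged:
On the way, in this order (a step that is already met when the one before it is completed fails the run):
1. the strap is swung home over the block (value of joint swing_strap above 1.49 rad), for 0.2 s.
2. the cam lever is pushed fully down (value of joint cam_lever above 1.42 rad), for 0.2 s.
At the end, for the whole second after the job is handed in: strap home and lever down (each within 0.08 rad of its stop), the pad presses on the block with at least 1 N, the block still in its seat (moved less than 8 mm, tilt below 0.05 rad), the three bystanders within 20 mm of where they stood (value of joint swing_strap above 1.49 rad and value of joint cam_lever above 1.42 rad and contact force between pressure_pad and cone_block above 1 N and distance of cone_block from where it was at the start of the episode below 0.008 m and angle between cone_block's own z axis and vertical below 0.05 rad and distance of each of dropper, vial, spare_cone from where it was at the start of the episode below 0.02 m); the robot touches nothing.
It fails at once if the lever is pushed down before the strap is home (value of joint cam_lever above 1.1 rad and value of joint swing_strap below 1.4 rad).
It fails at once if the block is lifted or pushed out of its seat (distance of cone_block from where it was at the start of the episode above 0.012 m).
It fails at once if a bystander is moved or lifted (distance of any of dropper, vial, spare_cone from where it was at the start of the episode above 0.025 m).
It fails at once if a bystander is tipped (angle between any of dropper, vial, spare_cone's own z axis and vertical above 0.4 rad).
It also fails if it takes over 42 s, if anything falls off the work surface, if the arm or the gripper's body presses on something with over 40 N, if the wrist force passes 120 N, or if a joint passes its speed limit or range.

## Working session

There is one attempt and no reset: what is moved stays moved. The work goes in short steps, Python scripts to look and compute and a tool call to move; the robot and the scene stay as the last step left them, time stands still between calls to the robot, and variables do not carry over. Pictures are saved under pics/ and viewed, at most 10 in all, crops included, and the job is handed in when it is done.

Besides the shell and the picture viewer there is one more tool, called as name(argument=value, ...) on one line, values as JSON. apply_moves: Moves the arm, as the interface text tells. Shift numbers are shares of 50 mm and turn numbers shares of 8 degrees, none past 1 either way. Its arguments: {"type":"object","properties":{"moves":{"type":"array","items":{"type":"array","items":{"type":"array","items":{"type":"number","minimum":-1,"maximum":1}}}},"claw":{"type":"number"},"squeeze":{"type":"number"}},"required":["moves"]}

```bash
mkdir -p pics; cat > h.py <<'E'
import numpy as np, cv2
from workcell import arm
def cap(n):
    c=arm.capture(n); c['f']=200/np.tan(np.radians(c['vertical_fov'])/2)
    return c
def save(c,p): cv2.imwrite(p,c['image'][:,:,::-1])
def cloud(c):
    z=c['range_z']; v,u=np.mgrid[:400,:640]
    P=np.stack([(u-c['cx'])/c['f']*z,(v-c['cy'])/c['f']*z,z,np.ones_like(z)],-1)
    return (P@np.linalg.inv(c['camera_from_world']).T)[...,:3]
E
python3 - <<'E'
from h import *
s=arm.state();print(s,arm.tcp_to_grasp)
a=cap('scene');b=cap('top')
for c in(a,b):print(c['f'],c['cx'],c['cy'],np.linalg.inv(c['camera_from_world']).round(3).tolist())
save(a,'pics/s.png');save(b,'pics/t.png')
E
```

```text
{'time_s': 0.0, 'qpos': array([ 1.44260873e+00,  3.85560070e-01,  6.57569948e-03, -4.78149428e-04,
       -1.19401862e+00, -2.58591529e-01]), 'joint_vel': array([ 1.01620212e-03,  1.34151852e-03, -6.21704604e-04,  1.29426513e-04,
       -4.84820956e-05,  6.46736437e-04]), 'joint_torque': array([-3.91191252e-04, -3.90661848e+01,  1.87402958e+01,  4.21972409e+00,
        1.10325945e-02, -1.88667705e-04]), 'ee_pos': array([0.23549435, 0.57817985, 0.18944106]), 'eef_rot': array([ 9.81340869e-01, -1.92272809e-01, -1.49846946e-04,  1.11546669e-03]), 'force': array([ 0.03214925, -0.04585047,  0.7007599 ]), 'wrist_torque': array([ 0.02524647,  0.03454856, -0.02867557]), 'finger_force': 0.0, 'gripper_width': 0.08678312977807778} 0.0187
382.37947298275026 318.4610737375489 197.06482212791482 [[-0.556, -0.537, 0.634, 0.021], [-0.831, 0.346, -0.435, 0.414], [0.014, -0.769, -0.639, 0.634], [0.0, 0.0, 0.0, 1.0]]
407.19097079731773 318.4750698163321 198.44895081468306 [[0.025, -0.993, 0.116, 0.476], [-1.0, -0.024, 0.011, 0.026], [-0.008, -0.117, -0.993, 1.025], [0.0, 0.0, 0.0, 1.0]]
```

View pics/s.png

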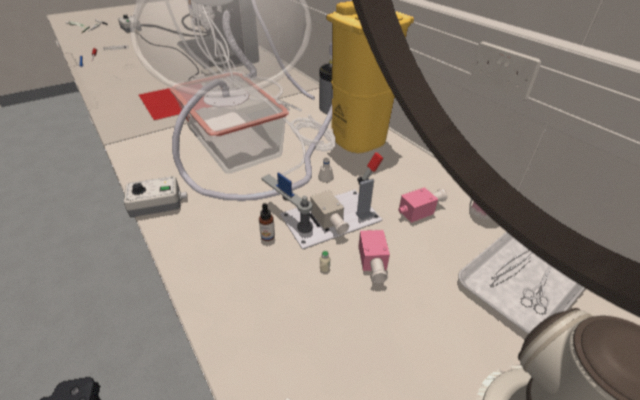

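View pics/t.png

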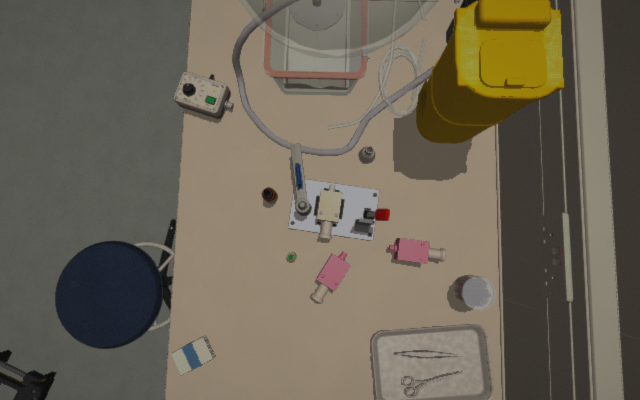

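The scene view shows the clamp plate at about (330,215). The blue tab is at (285,184), the grey bracket at (366,197), and the red paddle at (375,161).

The top view shows the pivot at (303,208), the tab at (298,175), the paddle at (383,215), the dropper at (269,195), the vial at (291,257) and the spare cone at (368,153). The base frame is nearly aligned with the world frame.

```bash
python3 - <<'E'
from h import *
a=cap('scene');b=cap('top')
for n,c in(('s',a),('t',b)):
    P=cloud(c); h=cv2.cvtColor(c['image'],cv2.COLOR_RGB2HSV).astype(int)
    H,S,V=h[...,0],h[...,1],h[...,2]
    reg=(P[...,0]>.3)&(P[...,0]<.7)&(P[...,1]>-.25)&(P[...,1]<.25)&(c['range_z']>0)
    for nm,m in(('blue',(H>100)&(H<125)&(S>130)&(P[...,2]>.06)),('red',((H<5)|(H>174))&(S>190)&(P[...,2]>.06))):
        q=P[m&reg]; print(n,nm,len(q),q.mean(0).round(3),q.min(0).round(3),q.max(0).round(3))
        if nm=='blue':
            d=q[:,:2]-q[:,:2].mean(0);w=np.linalg.svd(d,full_matrices=False)[2][0];print(' dir',w)
    m=reg&(P[...,2]>.003)&(P[...,2]<.0115)&(S<60)
    k=cv2.connectedComponentsWithStats(m.astype('uint8'))
    i=1+np.argmax(k[2][1:,4]);q=P[k[1]==i]
    print(n,'plate',cv2.minAreaRect((q[:,:2]*1000).astype('float32')))
    for u,v in ((269,195),(291,257),(368,153),(303,208),(330,198),(298,150),(366,228),(370,214),(325,232)):
        if n=='t': print((u,v),P[v,u].round(3))
    m=reg&(P[...,2]>.014)
    k=cv2.connectedComponentsWithStats(m.astype('uint8'))
    for i in range(1,k[0]):
        if k[2][i,4]>15:
            q=P[k[1]==i];print(n,k[3][i].round(),q.min(0).round(3),q.max(0).round(3))
c=b['image'][110:270,240:420,::-1];d=a['image'][140:260,240:420,::-1]
cv2.imwrite('pics/z.png',np.vstack([cv2.resize(c,(540,480)[:2],interpolation=2)[:330],cv2.resize(d,(540,270),interpolation=2)]))
E
```

```text
s blue 120 [0.635 0.088 0.096] [0.613 0.083 0.077] [0.658 0.092 0.115]
 dir [-0.98975519 -0.14277484]
s red 3 [ 0.537 -0.095  0.136] [ 0.535 -0.097  0.133] [ 0.539 -0.093  0.139]
s plate ((575.203125, 58.958580017089844), (96.75666809082031, 130.96116638183594), 82.8452377319336)
s [367. 185.] [ 0.526 -0.112  0.014] [ 0.565 -0.052  0.157]
s [328. 173.] [ 0.69  -0.095  0.015] [ 0.7   -0.065  0.039]
s [312. 205.] [ 0.493 -0.015  0.014] [0.699 0.107 0.116]
s [418. 202.] [ 0.439 -0.25   0.014] [ 0.5   -0.134  0.052]
s [266. 222.] [0.578 0.144 0.014] [0.605 0.176 0.1  ]
s [374. 253.] [ 0.34  -0.039  0.014] [0.463 0.052 0.052]
s [325. 259.] [0.436 0.092 0.014] [0.457 0.113 0.049]
t blue 89 [0.636 0.083 0.104] [0.613 0.078 0.076] [0.665 0.091 0.119]
 dir [-0.99086676 -0.13484462]
t red 128 [ 0.548 -0.102  0.147] [ 0.537 -0.114  0.128] [ 0.559 -0.089  0.159]
t plate ((572.43408203125, -0.8074111938476562), (216.42958068847656, 134.45924377441406), 82.19489288330078)
(269, 195) [0.593 0.153 0.076]
(291, 257) [0.449 0.099 0.047]
(368, 153) [ 0.704 -0.081  0.056]
(303, 208) [0.564 0.072 0.081]
(330, 198) [0.592 0.009 0.056]
(298, 150) [0.703 0.088 0.075]
(366, 228) [ 0.524 -0.083  0.008]
(370, 214) [ 0.551 -0.081  0.11 ]
(325, 232) [0.511 0.019 0.043]
t [300. 184.] [0.552 0.057 0.014] [0.7   0.105 0.119]
t [367. 159.] [ 0.692 -0.098  0.014] [ 0.7   -0.07   0.036]
t [328. 210.] [ 0.496 -0.018  0.014] [0.626 0.039 0.062]
t [269. 195.] [0.581 0.141 0.014] [0.615 0.172 0.103]
t [373. 216.] [ 0.529 -0.117  0.014] [ 0.566 -0.055  0.159]
t [413. 250.] [ 0.443 -0.25   0.014] [ 0.501 -0.137  0.055]
t [331. 276.] [ 0.344 -0.042  0.016] [0.466 0.049 0.055]
t [291. 256.] [0.441 0.09  0.019] [0.461 0.11  0.049]
```

View pics/z.png

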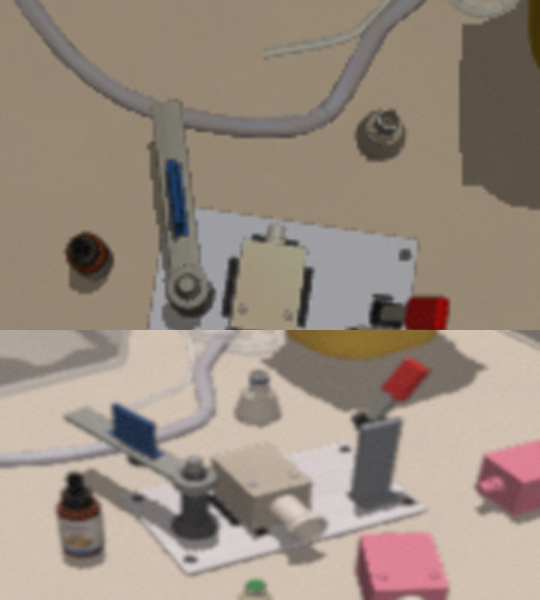

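The crop confirms the blue tab is on the strap and the paddle is tilted away from the block. Next I'll check that the transfer path is free and work out the waypoints.

```bash
cat >> h.py <<'E'
X=np.array([.991,-.136]);Y=np.array([.136,.991]);O=np.array([.5576,.0146])
def w(x,y): return O+x/1000*X+y/1000*Y
E
python3 - <<'E'
from h import *
a=cap('scene');b=cap('top')
Pb=cloud(b);Pa=cloud(a)
for u,v in((110,297),(160,250),(205,95),(20,375),(480,130),(500,20),(320,40)):print('t',u,v,Pb[v,u].round(2))
for u,v in((365,20),(420,130),(560,370),(75,395),(225,110),(135,40)):print('s',u,v,Pa[v,u].round(2))
for P in(Pa,Pb):
    m=(P[...,0]>.15)&(P[...,0]<.8)&(P[...,1]>-.15)&(P[...,1]<.7)&(P[...,2]>.11)
    k=cv2.connectedComponentsWithStats(m.astype('uint8'))
    for i in range(1,k[0]):
        if k[2][i,4]>15:
            q=P[k[1]==i];print(k[3][i].round(),q.min(0).round(3),q.max(0).round(3))
for n,p in(('pivot',(0,62)),('lev',(0,-88)),('lev down',(0,-143))):print(n,w(*p).round(4))
# paddle centre estimate -> lever angle
h=cv2.cvtColor(b['image'],cv2.COLOR_RGB2HSV).astype(int)
m=((h[...,0]<5)|(h[...,0]>174))&(h[...,1]>190)&(Pb[...,2]>.06)&(Pb[...,0]>.5)&(Pb[...,0]<.6)&(abs(Pb[...,1]+.1)<.05)
q=Pb[m];d=q[:,:2]-O;l=np.c_[d@X,d@Y,q[:,2]];print('paddle local',l.mean(0).round(4),np.percentile(l,[2,98],axis=0).round(4))
E
```

```text
t 110 297 [ 0.29  0.72 -0.34]
t 160 250 [ 0.44  0.78 -0.9 ]
t 205 95 [0.84 0.32 0.06]
t 20 375 [0.25 0.53 0.31]
t 480 130 [ 0.74 -0.32  0.13]
t 500 20 [ 0.86 -0.26  0.39]
t 320 40 [0.87 0.04 0.29]
s 365 20 [0.09 0.36 0.61]
s 420 130 [0.07 0.35 0.59]
s 560 370 [0.04 0.05 0.19]
s 75 395 [0.22 0.49 0.33]
s 225 110 [0.96 0.09 0.14]
s 135 40 [1.13 0.24 0.31]
[374. 164.] [ 0.531 -0.112  0.11 ] [ 0.56  -0.079  0.157]
[284. 178.] [0.612 0.081 0.11 ] [0.661 0.092 0.117]
[ 75. 390.] [0.216 0.479 0.295] [0.25  0.52  0.336]
[298. 173.] [0.615 0.078 0.111] [0.663 0.089 0.118]
[381. 214.] [ 0.476 -0.117  0.111] [0.561 0.026 1.025]
[ 26. 381.] [0.203 0.026 0.221] [0.476 0.622 1.025]
pivot [0.566 0.076]
lev [ 0.5456 -0.0726]
lev down [ 0.5382 -0.1271]
paddle local [ 0.0063 -0.1167  0.1471] [[-0.0039 -0.1282  0.1302]
 [ 0.0164 -0.1052  0.1584]]
```

apply_moves(moves=[[[0.63,-0.71,0.1,0,0,-0.73],[0.63,-0.71,0.1,0,0,-0.73],[0.63,-0.71,0,0,0,-0.73],[0.63,-0.71,0,0,0,-0.73],[0.63,-0.71,0,0,0,-0.73],[0.63,-0.71,0,0,0,-0.73],[0.63,-0.71,0,0,0,-0.73],[0.63,-0.71,0,0,0,-0.73]]], claw=0)

```text
time_s: 1.1
ee_pos: [0.4887, 0.2932, 0.2008]
eef_rot: [0.824, -0.567, 0.0, -0.0]
force: [1.1, 0.4, -0.1]
gripper_width: 0.0311
finger_force: 0.0
```

apply_moves(moves=[[[0.63,-0.71,0,0,0,-0.73],[0.63,-0.71,0,0,0,-0.73],[0.63,-0.71,0,0,0,-0.73],[0.63,-0.71,0,0,0,-0.73],[0.63,-0.71,0,0,0,-0.73],[0,0,0,0,0,0],[0,0,0,0,0,0]]])

```text
time_s: 1.8
ee_pos: [0.6454, 0.1162, 0.1997]
eef_rot: [-0.655, 0.756, 0.0, -0.001]
force: [-1.0, 0.2, 0.1]
gripper_width: 0.0006
finger_force: 0.0
```

```bash
python3 - <<'E'
from h import *
from scipy.spatial.transform import Rotation as R
s=arm.state();print(s['time_s'],s['ee_pos'],R.from_quat(s['eef_rot']).as_matrix().round(3).tolist(),s['gripper_width'])
c=arm.capture('wrist');save(c,'pics/w1.png')
T=c['T_tool_cam'];print(T.round(3).tolist(),c['vertical_fov'])
f=200/np.tan(np.radians(c['vertical_fov'])/2)
Rw=R.from_quat(s['eef_rot']).as_matrix()
def ray(u,v):
    d=np.array([u-c['cx'],v-c['cy']]);r=np.hypot(*d);t=r/f
    k=np.r_[d/r*np.sin(t),np.cos(t)];return Rw@T[:3,:3]@k, s['ee_pos']+Rw@T[:3,3]
h=cv2.cvtColor(c['image'],cv2.COLOR_RGB2HSV).astype(int)
for nm,m,z in(('blue',(h[...,0]>100)&(h[...,0]<125)&(h[...,1]>130),.1),('red',((h[...,0]<5)|(h[...,0]>174))&(h[...,1]>170),.14)):
    n,l,st,ce=cv2.connectedComponentsWithStats(m.astype('uint8'))
    for i in range(1,n):
        if st[i,4]>60:
            d,o=ray(*ce[i]);print(nm,st[i],(o+d*(z-o[2])/d[2]).round(4))
E
```

```text
1.8 [0.64543675 0.11615635 0.19967918] [[-0.143, -0.99, -0.001], [-0.99, 0.143, -0.0], [0.0, 0.001, -1.0]] 0.0005750000057208345
[[0.0, -0.957, -0.288, 0.079], [1.0, 0.0, 0.0, 0.001], [-0.0, -0.288, 0.957, -0.195], [0.0, 0.0, 0.0, 1.0]] 65.70646984690485
blue [294 142  55  28 744] [0.6383 0.084  0.1   ]
blue [445 305  51  22 138] [0.4729 0.3103 0.1   ]
```

View pics/w1.png

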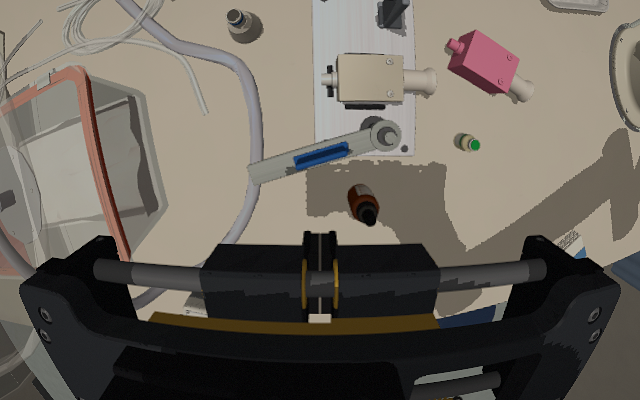

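The wrist view shows the tab at about (321,155), the dropper at (363,205) well clear of the fingers, and the shut fingers at (320,275). Descending beside the tab.

apply_moves(moves=[[[0,0,-0.8,0,0,0],[0,0,-0.8,0,0,0],[0,0,-0.56,0,0,0],[0,0,0,0,0,0],[0,0,0,0,0,0]]])

```text
time_s: 2.35
ee_pos: [0.6454, 0.1185, 0.0936]
eef_rot: [-0.657, 0.754, -0.001, 0.0]
force: [-0.0, -0.0, 0.6]
gripper_width: 0.0004
finger_force: 0.0
```

```bash
python3 - <<'E'
from h import *
# finger path: strap angle a, contact at radius r along strap, offset behind tab by e
Pv=w(0,62);prev=arm.state()['ee_pos'][:2];print(prev)
for a in np.radians([-15.8,-5,6,17,28,39,50,60,70,80,88,92]):
    s=np.cos(a)*X-np.sin(a)*Y; n=np.sin(a)*X+np.cos(a)*Y   # n: behind side
    t=abs(a); e=.003+.015*abs(np.sin(a))+.0095*abs(np.cos(a))
    p=Pv+.072*s+e*n; print(round(np.degrees(a)),p.round(4),((p-prev)/.05).round(2),n.round(2));prev=p
E
```

```text
[0.64536083 0.11848491]
-16 [0.6351 0.1021] [-0.21 -0.33] [-0.14  0.99]
-5 [0.6386 0.0863] [ 0.07 -0.32] [0.05 1.  ]
6 [0.6393 0.0725] [ 0.01 -0.28] [0.24 0.97]
17 [0.6383 0.0608] [-0.02 -0.23] [0.42 0.91]
28 [0.6352 0.0488] [-0.06 -0.24] [0.59 0.81]
39 [0.6298 0.0371] [-0.11 -0.23] [0.73 0.68]
50 [0.6218 0.0261] [-0.16 -0.22] [0.85 0.53]
60 [0.6124 0.0172] [-0.19 -0.18] [0.93 0.38]
70 [0.6011 0.0099] [-0.23 -0.14] [0.98 0.21]
80 [0.5882 0.0048] [-0.26 -0.1 ] [1.   0.04]
88 [0.577  0.0025] [-0.22 -0.05] [ 1.  -0.1]
92 [0.5718 0.002 ] [-0.1  -0.01] [ 0.99 -0.17]
```

apply_moves(moves=[[[-0.2,-0.33,0,0,0,0],[0.07,-0.32,0,0,0,0],[0.01,-0.28,0,0,0,0],[-0.02,-0.23,0,0,0,0],[-0.06,-0.24,0,0,0,0],[-0.11,-0.23,0,0,0,0],[-0.16,-0.22,0,0,0,0],[0,0,0,0,0,0]]])

```text
time_s: 3.15
ee_pos: [0.6203, 0.0233, 0.0926]
eef_rot: [-0.655, 0.756, 0.0, -0.0]
force: [0.6, 1.7, -0.1]
gripper_width: 0.0002
finger_force: 0.0
```

```bash
cat > look.py <<'E'
from h import *
s=arm.state();print(s['time_s'],s['ee_pos'].round(4),s['force'].round(1))
for n in('scene','top'):
    c=cap(n);P=cloud(c);h=cv2.cvtColor(c['image'],cv2.COLOR_RGB2HSV).astype(int)
    g=(P[...,0]>.45)&(P[...,0]<.7)&(P[...,1]>-.2)&(P[...,1]<.13)&(P[...,2]>.06)&(P[...,2]<.17)
    for nm,m in(('blue',(h[...,0]>100)&(h[...,0]<125)&(h[...,1]>120)),('red',((h[...,0]<5)|(h[...,0]>174))&(h[...,1]>170))):
        q=P[m&g]
        if len(q)>4:
            l=np.c_[(q[:,:2]-O)@X,(q[:,:2]-O)@Y,q[:,2]]*1000
            print(n,nm,len(q),l.mean(0).round(1),l.min(0).round(),l.max(0).round(), 'strap deg',np.degrees(np.arctan2(62-l[:,1].mean(),l[:,0].mean())).round(1))
E
python3 look.py
```

```text
3.15 [0.6203 0.0233 0.0926] [ 0.6  1.7 -0.1]
scene blue 150 [65.3 82.8 95.7] [45. 76. 76.] [ 87.  91. 114.] strap deg -17.7
scene red 116 [   1.1 -113.6  143.2] [ -10. -125.  128.] [  13. -103.  157.] strap deg 89.6
top blue 12 [48.2 73.5 82. ] [45. 71. 76.] [54. 78. 98.] strap deg -13.4
top red 134 [   6.6 -116.8  146.8] [  -4. -130.  127.] [  19. -105.  160.] strap deg 87.9
```

```bash
python3 look.py; python3 - <<'E'
from h import *
a=cap('scene');b=cap('top')
c=b['image'][130:250,240:420,::-1];d=a['image'][110:260,230:420,::-1]
cv2.imwrite('pics/z2.png',np.hstack([cv2.resize(c,(400,300)),cv2.resize(d,(400,300))]))
E
```

```text
3.25 [0.6216 0.0246 0.0928] [0.3 0.7 0.3]
scene blue 152 [65.3 82.8 95.4] [45. 73. 76.] [ 90.  90. 116.] strap deg -17.7
scene red 123 [   1.1 -114.   143.3] [  -9. -125.  128.] [  14. -104.  158.] strap deg 89.7
top blue 14 [48.5 73.3 87.1] [46. 71. 76.] [ 53.  78. 113.] strap deg -13.1
top red 138 [   6.8 -116.8  146.9] [  -4. -130.  127.] [  19. -105.  160.] strap deg 87.8
```

View pics/z2.png

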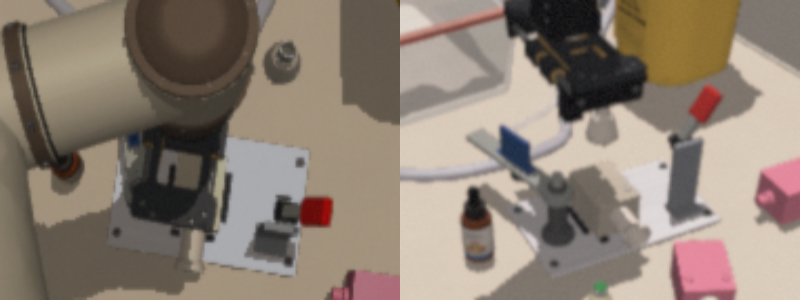

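The strap still stands at its start angle, and the gripper in the scene crop, around (600,90), looks higher than expected. I'll measure the gripper's real height from the depth.

```bash
python3 - <<'E'
from h import *
s=arm.state();print(s['ee_pos'],s['qpos'].round(3),s['gripper_width'])
a=cap('scene');P=cloud(a);print(np.linalg.inv(a['camera_from_world']).round(3).tolist())
m=(abs(P[...,0]-.62)<.12)&(abs(P[...,1]-.02)<.12)&(P[...,2]>.118)
V=cv2.cvtColor(a['image'],cv2.COLOR_RGB2HSV)
m&=V[...,2]<90
k=cv2.connectedComponentsWithStats(m.astype('uint8'))
for i in range(1,k[0]):
    if k[2][i,4]>15:
        q=P[k[1]==i];print(k[2][i],q.min(0).round(3),q.max(0).round(3))
i=1+np.argmax(k[2][1:,4]);q=P[k[1]==i]
for z in np.arange(.12,.3,.02):
    r=q[abs(q[:,2]-z)<.01]
    if len(r):print(z.round(2),len(r),r.mean(0).round(3),np.ptp(r,axis=0).round(3))
for v,u in [(v,u) for v in range(120,176,6) for u in (320,326,332)]: print(v,u,P[v,u].round(3),a['image'][v,u])
E
```

```text
[0.6219874  0.02534571 0.09253801] [ 0.3    0.462 -0.131  0.    -0.978 -0.441] 0.00036454220334914837
[[-0.556, -0.537, 0.634, 0.021], [-0.831, 0.346, -0.435, 0.414], [0.014, -0.769, -0.639, 0.634], [0.0, 0.0, 0.0, 1.0]]
[ 279   52   69  119 4379] [ 0.521 -0.012  0.127] [0.716 0.102 0.404]
[272  56  17  16  78] [0.545 0.108 0.392] [0.568 0.14  0.419]
0.12 11 [0.616 0.032 0.129] [0.015 0.014 0.003]
0.14 44 [0.616 0.033 0.14 ] [0.02  0.018 0.02 ]
0.16 39 [0.617 0.036 0.16 ] [0.022 0.006 0.019]
0.2 325 [0.574 0.044 0.204] [0.178 0.075 0.016]
0.22 664 [0.591 0.043 0.219] [0.195 0.074 0.02 ]
0.24 939 [0.588 0.038 0.237] [0.194 0.077 0.02 ]
0.26 252 [0.615 0.032 0.26 ] [0.074 0.049 0.02 ]
0.28 185 [0.611 0.037 0.28 ] [0.069 0.068 0.02 ]
120 320 [0.604 0.013 0.252] [20 18 23]
120 326 [ 0.904 -0.217  0.049] [178 174 177]
120 332 [ 0.852 -0.201  0.077] [136 112  72]
126 320 [0.602 0.014 0.239] [29 27 29]
126 326 [ 0.887 -0.205  0.04 ] [137 131 132]
126 332 [ 0.851 -0.201  0.058] [140 116  71]
132 320 [0.597 0.017 0.229] [36 36 39]
132 326 [0.585 0.01  0.233] [25 28 29]
132 332 [ 0.904 -0.242 
[... 179 characters left out ...]
44 326 [0.543 0.039 0.235] [36 36 35]
144 332 [0.536 0.03  0.236] [30 29 32]
150 320 [0.53  0.062 0.236] [39 34 38]
150 326 [0.529 0.049 0.232] [31 34 37]
150 332 [0.525 0.037 0.23 ] [32 33 36]
156 320 [0.532 0.061 0.221] [22 26 22]
156 326 [0.53  0.047 0.217] [23 23 23]
156 332 [0.532 0.031 0.21 ] [23 21 22]
162 320 [0.536 0.057 0.203] [21 22 23]
162 326 [0.536 0.043 0.198] [30 26 27]
162 332 [0.534 0.03  0.195] [139 128 117]
168 320 [ 0.757 -0.095 -0.001] [183 169 157]
168 326 [ 0.701 -0.076  0.039] [146 135 127]
168 332 [ 0.737 -0.124 -0.001] [209 193 178]
174 320 [ 0.709 -0.063  0.02 ] [139 129 122]
174 326 [ 0.693 -0.071  0.026] [144 135 127]
174 332 [ 0.697 -0.095  0.014] [146 136 126]
```

```bash
python3 - <<'E'
from h import *
a=cap('scene');P=cloud(a)
m=(abs(P[...,0]-.617)<.03)&(abs(P[...,1]-.03)<.03)&(P[...,2]>.06)&(P[...,2]<.2)
v,u=np.nonzero(m);print(u.min(),u.max(),v.min(),v.max())
for r in np.unique(v):
    x=u[v==r];p=P[r,x];print(r,x.min(),x.max(),p.mean(0).round(3))
cv2.imwrite('pics/z3.png',cv2.resize(a['image'][100:220,240:400,::-1],(800,600),interpolation=2))
E
```

```text
291 316 140 172
140 291 291 [0.645 0.06  0.199]
143 295 295 [0.631 0.058 0.198]
152 305 305 [0.628 0.035 0.169]
153 304 306 [0.628 0.035 0.166]
154 304 306 [0.628 0.035 0.164]
155 304 307 [0.625 0.035 0.162]
156 305 308 [0.621 0.036 0.163]
157 305 309 [0.618 0.036 0.161]
158 305 310 [0.615 0.037 0.161]
159 305 310 [0.617 0.036 0.157]
160 305 310 [0.617 0.035 0.154]
161 305 310 [0.617 0.036 0.151]
162 305 310 [0.617 0.035 0.148]
163 305 310 [0.617 0.036 0.146]
164 305 310 [0.618 0.035 0.143]
165 305 310 [0.617 0.036 0.14 ]
166 305 310 [0.618 0.035 0.137]
167 305 316 [0.616 0.032 0.134]
168 305 316 [0.615 0.029 0.131]
169 305 316 [0.614 0.029 0.129]
170 307 316 [0.612 0.028 0.126]
171 308 312 [0.612 0.032 0.126]
172 308 308 [0.614 0.036 0.123]
```

View pics/z3.png

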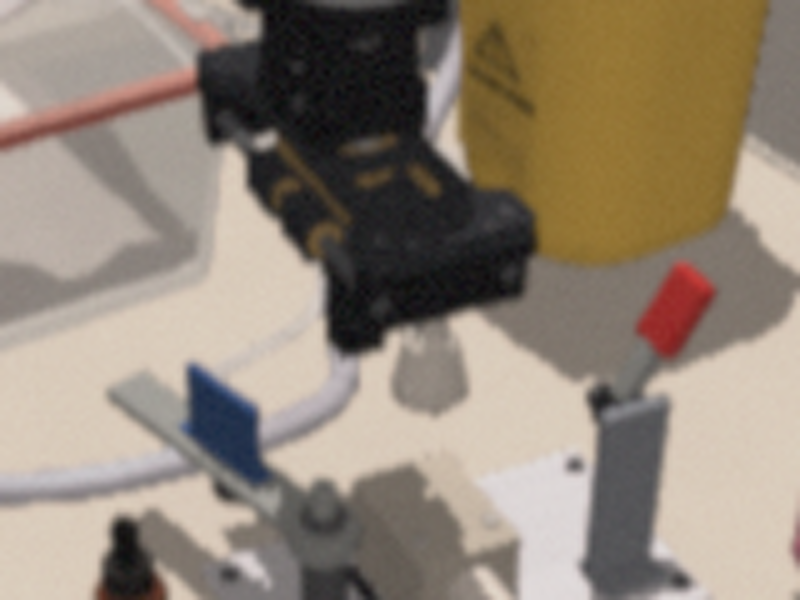

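The crop shows the fingertips at about z 0.124 by camera, above the tab top at 0.116. The fingers passed over the tab, so the reported TCP z reads about 31 mm low. I'll go back behind the tab, lower, and check by camera.

apply_moves(moves=[[[0,0,0.5,0,0,0],[0.16,0.62,0,0,0,0],[0.16,0.62,0,0,0,0],[0.16,0.62,0,0,0,0],[0,0,-0.6,0,0,0],[0,0,-0.5,0,0,0],[0,0,0,0,0,0],[0,0,0,0,0,0]]])

```text
time_s: 4.35
ee_pos: [0.646, 0.1179, 0.0627]
eef_rot: [-0.656, 0.755, -0.0, -0.0]
force: [0.1, 0.6, 0.5]
gripper_width: 0.0007
finger_force: 0.0
```

```bash
cat > tip.py <<'E'
from h import *
s=arm.state();e=s['ee_pos'];print(e.round(4),s['force'].round(1))
a=cap('scene');P=cloud(a);V=cv2.cvtColor(a['image'],cv2.COLOR_RGB2HSV)[...,2]
m=(abs(P[...,0]-e[0])<.03)&(abs(P[...,1]-e[1])<.03)&(P[...,2]>.05)&(P[...,2]<.2)&(V<110)
v,u=np.nonzero(m)
for r in np.unique(v)[-8:]:
    x=u[v==r];print(r,x.min(),x.max(),P[r,x].mean(0).round(3))
E
python3 tip.py; python3 look.py
```

```text
[0.646  0.1179 0.0627] [0.1 0.6 0.5]
192 279 285 [0.637 0.093 0.074]
193 282 286 [0.631 0.091 0.074]
194 283 287 [0.626 0.091 0.075]
195 283 288 [0.622 0.092 0.075]
196 283 284 [0.627 0.096 0.07 ]
197 283 285 [0.625 0.095 0.068]
198 283 286 [0.623 0.095 0.066]
199 284 286 [0.623 0.094 0.063]
4.4 [0.6468 0.118  0.0638] [ 0.6 -0.6  0.4]
scene blue 92 [55.9 83.3 94.3] [-16.  75.  76.] [ 90. 114. 167.] strap deg -20.8
scene red 117 [   1.2 -113.6  142.6] [  -9. -124.  126.] [  13. -104.  157.] strap deg 89.6
top blue 70 [63.9 76.8 99.2] [46. 70. 75.] [ 95.  84. 119.] strap deg -13.1
top red 138 [   6.8 -116.8  146.9] [  -4. -130.  128.] [  19. -104.  161.] strap deg 87.8
```

```bash
sed -i 's/&(V<110)/\&(V<110)\&(P[...,1]>e[1]-.014)/' tip.py; python3 tip.py
```

```text
[0.647  0.118  0.0645] [-0.   0.6  0.6]
158 257 276 [0.624 0.129 0.189]
159 258 270 [0.624 0.136 0.189]
160 259 261 [0.625 0.146 0.19 ]
161 260 261 [0.623 0.146 0.188]
162 261 261 [0.618 0.147 0.189]
186 275 276 [0.635 0.11  0.1  ]
187 271 276 [0.636 0.115 0.099]
188 267 274 [0.637 0.124 0.099]
```

apply_moves(moves=[[[-0.1,-0.16,-0.16,0,0,0],[-0.1,-0.17,0,0,0,0],[0.07,-0.32,0,0,0,0],[0.01,-0.28,0,0,0,0],[-0.02,-0.23,0,0,0,0],[-0.06,-0.24,0,0,0,0],[0,0,0,0,0,0]]])

```text
time_s: 5.25
ee_pos: [0.6355, 0.0456, 0.0548]
eef_rot: [-0.655, 0.756, -0.0, -0.0]
force: [0.3, -0.1, -0.1]
gripper_width: 0.0004
finger_force: 0.0
```

```bash
python3 look.py
```

```text
5.25 [0.6355 0.0456 0.0548] [ 0.3 -0.1 -0.1]
scene blue 32 [41.9 35.6 91.6] [-16.  23.  76.] [ 60.  63. 156.] strap deg 32.2
scene red 119 [   1.1 -113.5  142.8] [  -9. -125.  126.] [  13. -103.  157.] strap deg 89.6
top blue 23 [44.7 34.  88.6] [41. 28. 75.] [ 51.  41. 117.] strap deg 32.0
top red 137 [   6.7 -116.8  146.9] [  -4. -130.  127.] [  18. -104.  161.] strap deg 87.9
```

The strap now follows. Continuing the swing.

apply_moves(moves=[[[-0.09,-0.15,0,0,0,0],[-0.16,-0.22,0,0,0,0],[-0.19,-0.18,0,0,0,0],[-0.23,-0.14,0,0,0,0],[-0.26,-0.1,0,0,0,0],[-0.1,-0.02,0,0,0,0],[0,0,0,0,0,0]]])

```text
time_s: 6.05
ee_pos: [0.5831, 0.0066, 0.0549]
eef_rot: [-0.655, 0.755, 0.0, -0.0]
force: [0.1, 0.1, -0.7]
gripper_width: 0.0003
finger_force: 0.0
```

```bash
python3 look.py
```

```text
6.05 [0.5831 0.0066 0.0549] [ 0.1  0.1 -0.7]
scene blue 154 [ 3.9  0.5 95.2] [-63. -29.  76.] [ 16.  33. 157.] strap deg 86.4
scene red 120 [   1.  -113.7  143.3] [ -10. -124.  128.] [  14. -104.  158.] strap deg 89.7
top red 135 [   6.8 -116.8  147. ] [  -4. -130.  127.] [  18. -104.  161.] strap deg 87.8
```

apply_moves(moves=[[[-0.06,0.01,0,0,0,0],[-0.06,0.01,0,0,0,0],[-0.06,0.01,0,0,0,0],[0,0,0,0,0,0]]])

```text
time_s: 6.55
ee_pos: [0.5758, 0.0089, 0.0548]
eef_rot: [-0.656, 0.755, -0.001, 0.001]
force: [2.7, -2.1, -0.5]
gripper_width: 0.0007
finger_force: 1.1
```

apply_moves(moves=[[[-0.04,0.01,0,0,0,0],[-0.04,0.01,0,0,0,0],[0,0,0,0,0,0],[0,0,0,0,0,0]]])

```text
time_s: 6.95
ee_pos: [0.5745, 0.0096, 0.0555]
eef_rot: [-0.656, 0.755, -0.002, 0.002]
force: [7.3, -5.2, -1.4]
gripper_width: 0.0002
finger_force: 3.8
```

```bash
python3 look.py
```

```text
6.95 [0.5745 0.0096 0.0555] [ 7.3 -5.2 -1.4]
scene blue 158 [-4.3  2.5 97.8] [-73. -30.  77.] [ 15.  35. 168.] strap deg 94.1
scene red 120 [   0.9 -113.7  143.1] [  -9. -126.  127.] [  13. -104.  157.] strap deg 89.7
top red 136 [   6.8 -116.8  147.2] [  -4. -130.  128.] [  18. -105.  162.] strap deg 87.8
```

The force rose to about 9 N with almost no travel, so the strap is at its stop. I'll back off, lift and verify.

apply_moves(moves=[[[0.15,-0.02,0,0,0,0],[0.3,-0.04,0,0,0,0],[0,0,0.8,0,0,0],[0,0,0.8,0,0,0],[0,0,0.8,0,0,0],[0,0,0,0,0,0]]])

```text
time_s: 7.65
ee_pos: [0.5968, 0.0074, 0.1809]
eef_rot: [-0.656, 0.755, -0.003, 0.004]
force: [0.1, 0.3, 0.0]
gripper_width: 0.0
finger_force: 0.0
```

```bash
sed -i 's/<.17)$/<.165)\&(abs(P[...,0]-.57)<.08)/' look.py; python3 look.py; python3 -c "
from h import *
for p in ((3,-75),(3,-95),(3,-133)):print(w(*p).round(4))
a=cap('scene')
cv2.imwrite('pics/z4.png',cv2.resize(a['image'][110:260,230:420,::-1],(760,600),interpolation=2))"
```

```text
7.65 [0.5968 0.0074 0.1809] [0.1 0.3 0. ]
scene blue 222 [ 0.5 -6.1 95.2] [ -2. -35.  76.] [  5.  17. 115.] strap deg 89.6
scene red 120 [   1.1 -113.7  143. ] [  -9. -126.  127.] [  14. -103.  157.] strap deg 89.7
top blue 86 [  3.6  -4.9 101.1] [  1. -28.  76.] [  7.  19. 120.] strap deg 86.9
top red 135 [   6.7 -116.8  147.1] [  -4. -130.  129.] [  19. -104.  160.] strap deg 87.9
[ 0.5504 -0.0601]
[ 0.5477 -0.08  ]
[ 0.5425 -0.1176]
```

View pics/z4.png

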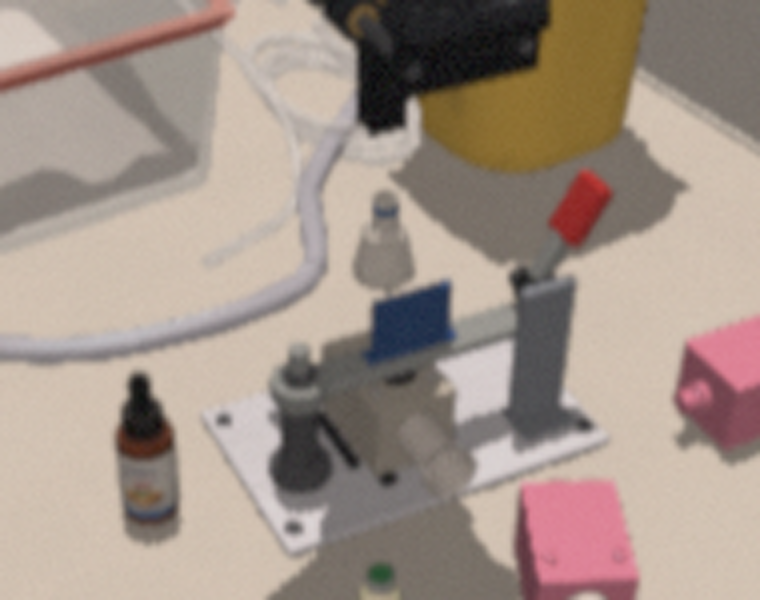

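The strap lies against the grey bracket (tab at about (412,320), bracket at (545,350)), and the lever is still up with its paddle at (580,208). Moving above the lever's block side.

apply_moves(moves=[[[-0.46,-0.67,0,0,0,0],[-0.46,-0.67,0,0,0,0],[0,0,-0.7,0,0,0],[0,0,-0.65,0,0,0],[0,0,0,0,0,0],[0,0,0,0,0,0]]])

```text
time_s: 8.4
ee_pos: [0.5471, -0.0604, 0.1062]
eef_rot: [-0.656, 0.755, 0.001, -0.002]
force: [0.4, -0.2, 0.8]
gripper_width: 0.0001
finger_force: 0.0
```

```bash
python3 look.py; sed -i 's/&(P\[...,1\]>e\[1\]-.014)//' tip.py;python3 tip.py
```

```text
8.4 [ 0.5471 -0.0604  0.1062] [ 0.4 -0.2  0.8]
scene blue 223 [ 0.6 -6.2 95.7] [ -3. -31.  76.] [  4.  18. 115.] strap deg 89.5
scene red 17 [  -3.9 -107.7  131.8] [  -8. -112.  128.] [  14. -103.  137.] strap deg 91.3
[ 0.5488 -0.0599  0.1081] [ 0.  -0.2  0.6]
194 348 371 [ 0.535 -0.057  0.071]
195 349 370 [ 0.533 -0.063  0.068]
196 359 370 [ 0.531 -0.068  0.064]
197 359 370 [ 0.53  -0.068  0.061]
198 359 370 [ 0.531 -0.068  0.058]
199 359 369 [ 0.53  -0.065  0.056]
200 359 368 [ 0.531 -0.064  0.053]
201 359 362 [ 0.531 -0.057  0.053]
```

apply_moves(moves=[[[-0.03,-0.23,0,0,0,0],[-0.03,-0.23,0,0,0,0],[-0.02,-0.14,-0.07,0,0,0],[-0.02,-0.14,-0.08,0,0,0],[0,0,0,0,0,0]]])

```text
time_s: 9.05
ee_pos: [0.5432, -0.098, 0.0995]
eef_rot: [-0.655, 0.755, -0.0, 0.0]
force: [0.4, 1.8, 0.4]
gripper_width: 0.0003
finger_force: 0.9
```

```bash
python3 look.py
```

```text
9.05 [ 0.5432 -0.098   0.0995] [0.4 1.8 0.4]
scene blue 214 [ 0.6 -6.6 94.2] [ -2. -30.  75.] [  3.  17. 113.] strap deg 89.5
scene red 35 [  -5.4 -125.3  132.3] [ -13. -138.  120.] [   3. -108.  156.] strap deg 91.6
```

Contact is made and the lever is moving. Continuing along the arc.

apply_moves(moves=[[[-0.02,-0.14,-0.1,0,0,0],[-0.02,-0.14,-0.1,0,0,0],[-0.01,-0.08,-0.09,0,0,0],[-0.01,-0.08,-0.1,0,0,0],[0,0,0,0,0,0]]])

```text
time_s: 9.65
ee_pos: [0.5394, -0.12, 0.0794]
eef_rot: [-0.655, 0.755, 0.0, -0.001]
force: [1.0, -0.1, -0.1]
gripper_width: 0.0006
finger_force: 0.2
```

apply_moves(moves=[[[0,-0.05,-0.1,0,0,0],[0,-0.05,-0.1,0,0,0],[0,0,0,0,0,0]]])

```text
time_s: 9.95
ee_pos: [0.5396, -0.1241, 0.0703]
eef_rot: [-0.656, 0.755, 0.0, -0.0]
force: [-1.8, 4.2, 5.8]
gripper_width: 0.0007
finger_force: 2.8
```

```bash
python3 look.py
```

```text
9.95 [ 0.5396 -0.1241  0.0703] [-1.8  4.2  5.8]
scene blue 221 [ 0.5 -6.9 92.1] [ -12. -137.   72.] [  3.  18. 132.] strap deg 89.6
scene red 20 [  -3.1 -131.4   99.8] [ -11. -155.   96.] [  11. -124.  105.] strap deg 90.9
```

apply_moves(moves=[[[0,0,-0.06,0,0,0],[0,0,-0.06,0,0,0],[0,0,0,0,0,0]]])

```text
time_s: 10.35
ee_pos: [0.5399, -0.1242, 0.0691]
eef_rot: [-0.656, 0.754, -0.001, -0.0]
force: [-9.8, 7.7, 30.0]
gripper_width: 0.0007
finger_force: 15.4
```

apply_moves(moves=[[[0,0,-0.06,0,0,0],[0,0,-0.05,0,0,0],[0,0,0,0,0,0],[0,0,0,0,0,0]]])

```text
time_s: 10.75
ee_pos: [0.5402, -0.1245, 0.0682]
eef_rot: [-0.657, 0.754, -0.002, 0.0]
force: [-18.7, 12.2, 53.9]
gripper_width: 0.0002
finger_force: 27.0
```

```bash
python3 look.py
```

```text
10.75 [ 0.5402 -0.1245  0.0682] [-18.7  12.2  53.9]
scene blue 217 [ 0.7 -6.4 92. ] [ -2. -31.  73.] [  4.  18. 110.] strap deg 89.4
scene red 15 [  -5.6 -135.6   98.7] [  -9. -155.   96.] [   1. -124.  102.] strap deg 91.6
```

At the hard stop. Releasing straight up and clearing off.

apply_moves(moves=[[[0,0,0.2,0,0,0],[0,0,0.3,0,0,0],[0,0,0.8,0,0,0],[0,0,0.9,0,0,0],[-0.5,0.8,0.5,0,0,0],[-0.5,0.9,0.5,0,0,0],[-0.5,0.9,0.3,0,0,0],[0,0,0,0,0,0]]])

```text
time_s: 11.65
ee_pos: [0.4698, -0.0027, 0.2297]
eef_rot: [-0.658, 0.753, -0.001, 0.002]
force: [0.7, -0.3, 0.7]
gripper_width: 0.0004
finger_force: 0.0
```

```bash
python3 look.py; python3 -c "
from h import *
a=cap('scene');b=cap('top')
c=b['image'][130:270,240:420,::-1];d=a['image'][110:260,230:420,::-1]
cv2.imwrite('pics/z5.png',np.hstack([cv2.resize(c,(400,400)),cv2.resize(d,(400,400))]))"
```

```text
11.65 [ 0.4698 -0.0027  0.2297] [ 0.7 -0.3  0.7]
scene blue 218 [ 0.5 -6.2 91.9] [ -2. -30.  73.] [  4.  17. 111.] strap deg 89.6
scene red 79 [   1.9 -141.3   99.8] [  -8. -157.   96.] [  14. -125.  103.] strap deg 89.5
top blue 31 [ 3.9 10.6 94. ] [ 1.  2. 73.] [ 10.  18. 115.] strap deg 85.7
top red 166 [   7.3 -143.9  101.2] [  -5. -162.   96.] [  19. -125.  106.] strap deg 88.0
```

View pics/z5.png

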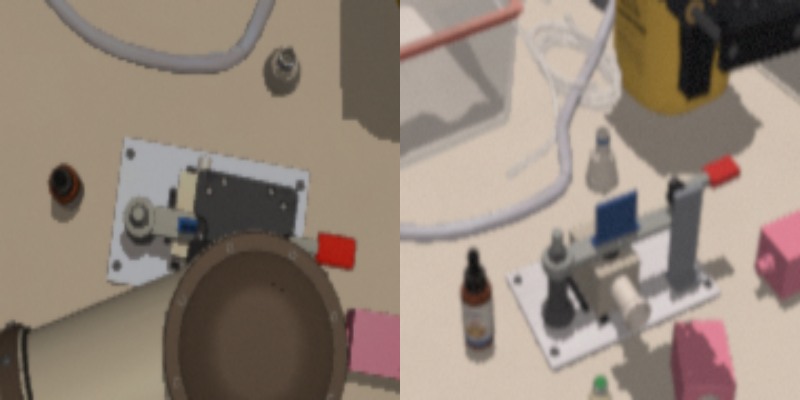

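The strap is home and drawn down about 4 mm, and the lever is level with its paddle at (720,172). The bystanders look unmoved and the arm is clear. Handing in.

```bash
python3 -c "
from workcell import arm
print(arm.hand_in())"
```

```text
the job is handed in; nothing more can be done
None
```

The job is handed in: by the camera images the strap is home against the bracket, the cam lever is fully down and the bystanders look unmoved, with the arm clear. The pad's grip on the block was not measured directly, and the hand-in returned no verdict.

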